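Clamp a valve block in the test stand with a wing nut

TASK

Clamp the grey valve block in the test stand: swing the clamp strap gently round until it lies over the block, then tighten the wing nut clockwise, in short turns past the gauge pipe, until it is firmly finger-tight on the block. Do not over-tighten it, do not knock the gauge pipe and do not shift the block, and let go of everything at the end.

Things in the scene. Friction and masses are not known exactly. Their poses are not given: they have to be found in the camera images.
- test_stand: Aluminium base plate 200 x 180 x 12 mm, fixed to the bench. Origin on the bench exactly under the axis of the upright clamp stud. Its +y points from the stud to the valve block, its +x to the gauge pipe, z up; the plate reaches from x -55 to 145 and y -50 to 130 mm.
- gauge_pipe: Fixed upright brass pipe, 14 mm thick, 88 mm from the stud in the stand's +x; straight to 205 mm above the bench, then it bends away and carries a gauge 125 mm from the stud, up to 310 mm. Frame as test_stand. A wide gripper body at the nut has room only when turned along the stand's y, about 0.9 rad either way. Over 5 N on it fails.
- valve_block: Grey valve block, loose, 0.37 to 0.6 kg, standing in a nest of low fences on the plate. Origin at the centre of its underside. 50 (x) x 54 (y) x 52 mm high, so its top is 64 mm above the bench; on it a black double elbow 20 x 20 mm rises to 124 mm above the bench, at x -5 to 15, y -14 to 6 mm. The block's +y points to the stud.
- nest (a point): Centre of the nest on the plate's top (12 mm above the bench), 85 mm from the stud in the stand's +y. The block's origin must stay within 6 mm of it, seen from above.
- clamp_strap: Dark steel strap, 16 mm wide, 12 mm thick, that swings about the stud and moves down with the nut. Origin on the stud axis at its underside (83.5 mm above the bench at nut angle 0); +y along the strap; round end 76 mm from the axis. A sprung toe 13 mm across hangs under it on a set screw, 66 mm from the axis. Never push the strap with more than 25 N.
- strap_end (a point): Point on the strap's top face above the toe, 66 mm from the stud axis. How far the toe hangs down differs from case to case and is not measured: at nut angle 0 its face is 2.5 to 8 mm above the block's top.
- strap_swing (a joint): Angle of the strap about the stud, rad: 0 = over the block, against its stop; grows anticlockwise seen from above as the strap is swung aside (to the stand's -x side, up to 1.5). Swinging takes about 0.12 N m (2 N near the end); the strap stays where it is left.
- wing_nut (a joint): Angle of the nut, rad, grows clockwise from above = tightening; lowers nut and strap 3 mm per rad. Steady drag about 0.23 N m; it stays where left. From the touch of the toe, each rad adds about 60 N on the block and 0.18 N m to the turning resistance. Finger-tight: 20 to 75 N, best 45 N (0.36 N m in all, 0.13 above the free drag, some 0.75 rad past touch). Over 75 N fails.
- nut_grip (a point): Point on the nut's axis at the height to grip, 30 mm above the strap's top (125.5 mm above the bench at nut angle 0); x along the wings, y across, z up. Wings 56 mm end to end, 9 mm thick, flat ends, from 7 to 28 mm (middle) or 35 mm (ends) above the strap's top; hub below 22 mm across, 8 mm high. Can be pinched across the thickness or from end to end.

How it is judged:
By the outcome, as a careful person would: the job done as asked, in the order asked, and still so for the second after the job is handed in, with the robot touching nothing.
It also fails if it takes over 72 s, if anything falls off the work surface, if the arm or the gripper's body presses on something with over 40 N, if the wrist force passes 120 N, or if a joint passes its speed limit or range.

ROBOT

A 6-joint arm with a two-finger parallel gripper is mounted at the origin on a cart in front of the work surface, level with it; the furniture and walls round the work are solid. World frame = base frame: x ahead of the robot, y to its left, z up, the work surface at z = 0. Lengths are in m, angles in rad, forces in N, time in s.
With the tool pointing down it reaches from about 0.3 to 0.875 m from the base axis. Payload 6.4 kg.
Tool frame: the origin (TCP) lies at the very end of the fingers, on their centre line; the grasp point (between the pads) lies 19 mm behind it; z points along the fingers, y is the line along which they close (so a half turn about z gives the same grasp; the last joint's range is limited). The gripper opens to 85 mm and grips with 20 to 120 N. Pads are 22 mm wide; open, the fingers measure 114 mm over their backs; the gripper's body (76 mm by 85 mm) begins 54 mm behind the grasp point. The pads swing forward as they close: fully open they stand 13 mm farther back than shut.
Start: joints at [1.08, 0.181, 1.607, -0, 1.354, -0.206], TCP at [0.162, 0.552, 0.231] pointing down, gripper open.
Joint ranges: [-2.99, 2.99], [-0.89, 2.07], [0.3, 2.58], [-1.14, 4.28], [0, 2.63], [-3.12, 3.12]. Speed limits (rad/s): [2.57, 2.57, 3.01, 3.14, 3.14, 3.14].

INTERFACE

Orientations are given as a unit quaternion [w, x, y, z].
In Python, from bench import ctrl gives the robot as it stands.
- The arm moves only by the tool jog_arm, never from a script. Its argument "series" is a list that holds one entry, the list of rows, each a list of 7 numbers: the shift along the tool's x, y, z in mm, then the turn, a rotation vector about the tool's x, y, z in rad, then the finger opening in mm, from 0 to 85.4. In form: [[[tx, ty, tz, rx, ry, rz, gripper], ...]]. A call has exactly 10 rows; each row shifts and turns the commanded pose from where the row before left it, along the tool's axes as they then stand; what a row does not reach is not made up. A row lasts 1/10 s, in which the tool goes at most 50 mm and 8.59 degrees, less where a joint would pass 70% of its speed; a pose out of reach is approached as far as the arm can. A call with a gripper value outside its range is refused whole. The fingers move at their own pace and stop on an object; the grip force is fixed at half the most. Time passes only in rows, so rows that do not move let the fingers close, or fill a call up. It gives the time, the measured TCP pose, the force, the opening and the grip force at its end, in the units of the state.
- ctrl.get_obs(): the state, without advancing time (a new reading comes with each control period).
- ctrl.camera(name): name is "scene" or "top" or "wrist"; returns a dict with "frame" (480x640x3 uint8, blue, green, red), "z_map" (480x640 float32, m along the optical axis (not along the pixel's ray), 0 where there is no reading), "fx", "fy", "cx", "cy" (pixels), "xyz" and "rotation" of the camera in the world. Camera axes: x right, y down, z forward; pixel columns grow to the right and rows downward; lengths in m; the calibration is good to about 2 mm. A picture is of the moment at which its call begins.
- ctrl.hand_in(): hands the job in; it is judged then, once.
The state is a dict: "time_s": time; "q": joint angles; "dq": joint speeds; "joint_efforts": joint torques, N m; "eef_pos": TCP position; "eef_rot": TCP orientation; "wrist_force": force on the tool from outside, world axes, zero at the start; "torque": the same for the moment, N m; "opening": opening from 0.0 (shut) to 1.0 (fully open); "grasp_force": force on a finger pad.
Only numpy, scipy, OpenCV 4.12 (cv2) and the standard library are available. Lean on these libraries where they do the work, as an engineer would, in place of code of your own. Each camera call takes 0.05 s, during which the arm holds its last target. There are 200 camera calls.

## Working session

There is one attempt and no reset: what is moved stays moved. The work goes in short steps, Python scripts to look and compute and a tool call to move; the robot and the scene stay as the last step left them, time stands still between calls to the robot, and variables do not carry over. Pictures are saved under pics/ and viewed, at most 10 in all, crops included, and the job is handed in when it is done.

Besides the shell and the picture viewer there is one more tool, called after ">>>" as name(argument=value, ...), one argument or row to a line, values as JSON. jog_arm: Moves the arm, as the interface text tells. Its arguments: {"type":"object","properties":{"series":{"type":"array"}},"required":["series"]}

```bash
mkdir -p pics; ls
python3 - <<'E'
from bench import ctrl
import cv2,pickle
o=ctrl.get_obs();print(o)
d={n:ctrl.camera(n) for n in("scene","top","wrist")}
pickle.dump(d,open('c0.pkl','wb'))
for n in d:
    c=d[n];print(n,c['fx'],c['cx'],c['cy'],c['xyz'],c['rotation'])
    cv2.imwrite(f'pics/{n}0.png',c['frame'])
E
```

```text
pics
{'time_s': 0.0, 'q': array([ 1.07965751e+00,  1.81550402e-01,  1.60797790e+00, -2.41954198e-05,
        1.35376362e+00, -2.06311076e-01]), 'dq': array([-3.66446296e-04,  9.35998026e-04,  3.30060532e-04, -6.80897130e-04,
        4.01943213e-05, -4.18702131e-04]), 'joint_efforts': array([-3.36599633e-04, -4.44882309e+01, -3.51328933e+01, -3.87876607e-04,
        9.16921970e-03, -1.64529058e-05]), 'eef_pos': array([0.16131257, 0.55135822, 0.23039342]), 'eef_rot': array([-2.79219568e-04,  1.41930320e-01,  9.89876286e-01, -8.02531384e-04]), 'wrist_force': array([-0.15895675,  0.50492248,  0.02087681]), 'torque': array([-0.00302788, -0.00424194,  0.03023967]), 'grasp_force': 0.0, 'opening': 0.9994559703824438}
scene 547.1098589174221 324.5116920228615 235.56378203407817 [ 0.12949282 -0.38426112  0.65140356] [-0.38708289  0.84358538 -0.34199683  0.14686286]
top 550.4789625395978 320.69290724572056 238.15461382833686 [0.43258865 0.07762193 0.95987951] [-0.05376147  0.71551044 -0.69534     0.04070375]
wrist 428.15120843449057 324.24722450056066 246.4334647949292 [0.08000112 0.57583559 0.3735471 ] [0.13289906 0.78921854 0.59144667 0.09829938]
```

View pics/top0.png

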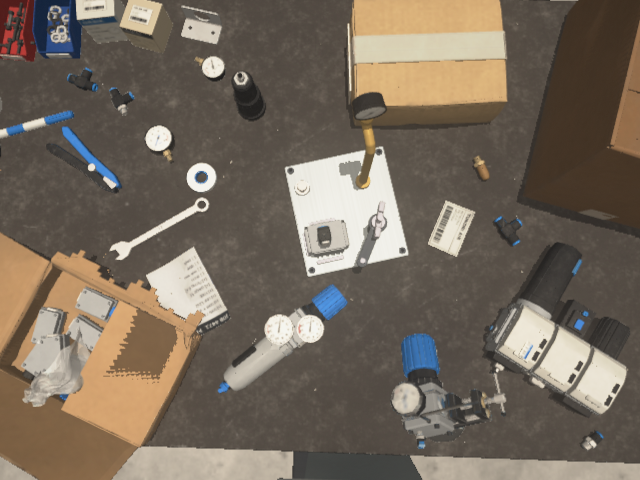

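View pics/scene0.png

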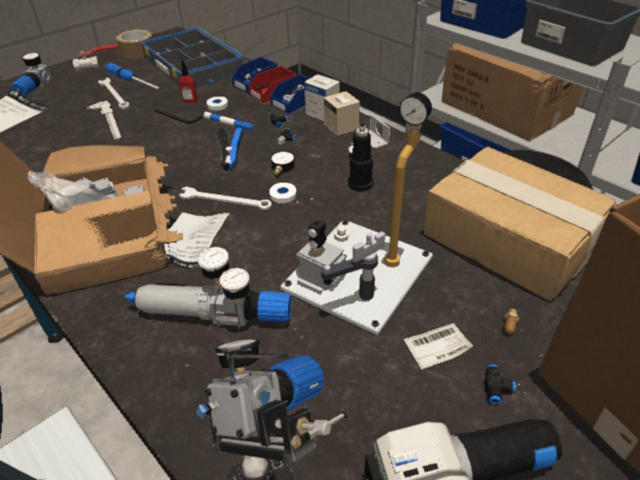

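The top view shows the plate with corners near (286,167), (380,149), (408,255) and (309,276). The block is at (325,237), the pipe foot at (363,184), the nut at (378,215), and the strap swung aside toward (360,268). The scene view agrees.

```bash
cat > h.py <<'E'
import numpy as np,cv2,pickle
from scipy.spatial.transform import Rotation as R
def rot(q): return R.from_quat(np.r_[q[1:],q[0]]).as_matrix()
def ray(c,u,z):
    d=rot(c['rotation'])@np.array([(u[0]-c['cx'])/c['fx'],(u[1]-c['cy'])/c['fy'],1]);return c['xyz']+d*(z-c['xyz'][2])/d[2]
def cloud(c):
    v,u=np.indices(c['z_map'].shape);z=c['z_map']
    p=np.stack([(u-c['cx'])/c['fx']*z,(v-c['cy'])/c['fy']*z,z],-1)
    p=p@rot(c['rotation']).T+c['xyz'];p[z==0]=np.nan;return p
def proj(c,p):
    q=rot(c['rotation']).T@(np.asarray(p)-c['xyz']);return np.array([c['fx']*q[0]/q[2]+c['cx'],c['fy']*q[1]/q[2]+c['cy']])
E
python3 - <<'E'
from h import *
d=pickle.load(open('c0.pkl','rb'));c=d['top'];P=cloud(c)
hsv=cv2.cvtColor(c['frame'],cv2.COLOR_BGR2HSV)
m=((hsv[...,2]>150)&(hsv[...,1]<40)).astype('uint8');m[:140]=0;m[285:]=0;m[:,:275]=0;m[:,415:]=0
m=cv2.morphologyEx(m,cv2.MORPH_CLOSE,np.ones((5,5)))
n,l,s,_=cv2.connectedComponentsWithStats(m);k=1+s[1:,4].argmax();print(s[k])
cs,_=cv2.findContours((l==k).astype('uint8'),0,2)
cn=max(cs,key=cv2.contourArea);w=np.array([ray(c,p[0],.012)[:2] for p in cv2.convexHull(cn)])
r=cv2.minAreaRect((w*1000).astype('float32'));print(r,cv2.boxPoints(r))
b=P[150:280,275:420].reshape(-1,3)
for lo,hi in[(.005,.02),(.055,.07),(.08,.1),(.1,.14),(.15,.4)]:
    q=b[(b[:,2]>lo)&(b[:,2]<hi)];print(lo,len(q),np.nanmedian(q,0))
cv2.imwrite('pics/topz.png',cv2.resize(c['frame'][140:290,275:425],None,fx=4,fy=4,interpolation=2))
s=d['scene'];cv2.imwrite('pics/scz.png',cv2.resize(s['frame'][200:340,270:450],None,fx=4,fy=4,interpolation=2))
E
```

```text
[  285   146   124   131 10180]
((610.5582275390625, 55.57273864746094), (199.8804473876953, 178.8676300048828), 13.983631134033203) [[491.96854  118.20615 ]
 [535.191    -55.36071 ]
 [729.14795   -7.060669]
 [685.9255   166.5062  ]]
0.005 8692 [0.62130053 0.0524463  0.0116129 ]
0.055 982 [0.55461706 0.08042765 0.06594422]
0.08 493 [0.54056822 0.02153489 0.09394047]
0.1 574 [0.56256674 0.01519708 0.12266471]
0.15 138 [0.65630775 0.02854541 0.18940171]
```

View pics/topz.png

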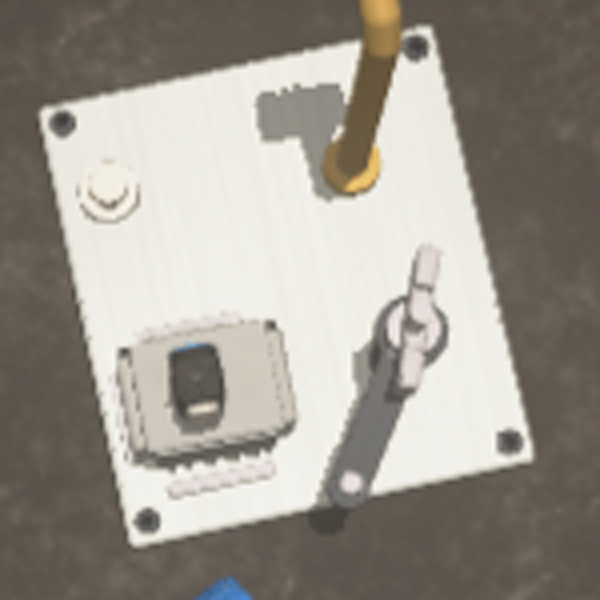

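View pics/scz.png

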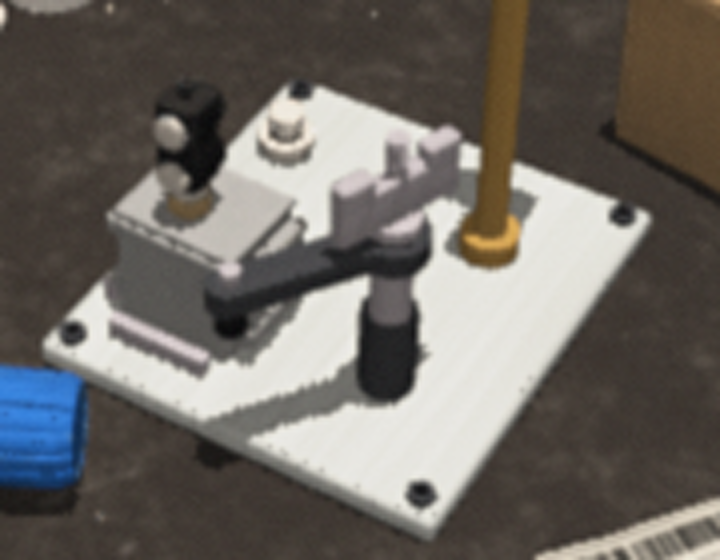

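The top crop shows the strap pivot at about (378,221) full-frame, the strap screw at (362,260) and the wings running from (376,236) to (382,202). The scene crop confirms the toe is beside the block and the elbow is behind the strap's path.

```bash
cat >> h.py <<'E'
a=np.deg2rad(13.98);EX=np.array([np.cos(a),np.sin(a)]);EY=np.array([-EX[1],EX[0]])
STUD=np.array([.6106,.0556])-.045*EX-.040*EY
def stand(p): p=np.asarray(p)[...,:2]-STUD; return np.stack([p@EX,p@EY],-1)*1000
def world(x,y): return STUD+(x*EX+y*EY)/1000
def plan(tgt,z,yrel,o=None):
    """tool-frame shift to world xy tgt, z and turn so that tool y = EY yaw + yrel"""
    from bench import ctrl
    o=o or ctrl.get_obs();M=rot(o['eef_rot']);p=o['eef_pos']
    s=M.T@(np.r_[tgt,z]-p)*1000
    y=np.arctan2(M[1,1],M[0,1]);dy=a+np.pi/2+yrel-y
    print('shift',s.round(1),'rz',round(-((dy+np.pi)%(2*np.pi)-np.pi),3),'tilt',M[:,2].round(4),'stand',stand(p).round(1),p[2].round(4))
    return o
def locate(cams):
    for n in cams:
        c=cams[n];P=cloud(c).reshape(-1,3);s=np.c_[stand(P),P[:,2]*1000];r=np.hypot(s[:,0],s[:,1])
        q=s[(r<36)&(s[:,2]>108)&(s[:,2]<136)]
        if len(q)>20:
            x=q[:,:2];rc=cv2.minAreaRect(x.astype('float32'));e=np.linalg.eigh(np.cov(x.T))[1][:,1];print(n,'nut',len(q),np.array(rc[0]).round(1),np.round(rc[1],1),'wing ang deg',np.rad2deg(np.arctan2(e[1],e[0])).round(1),'z',np.percentile(q[:,2],[5,50,97]).round(1))
        q=s[(r<85)&(r>33)&(s[:,2]>86)&(s[:,2]<104)&(s[:,1]>-60)&(s[:,0]<12)&(s[:,1]<76)]
        if len(q)>20:
            m=q.mean(0);print(n,'strap',len(q),'swing',np.arctan2(-m[0],m[1]).round(3),'rmax',np.hypot(q[:,0],q[:,1]).max().round(1),'z',np.median(q[:,2]).round(1))
        q=s[(abs(s[:,0])<45)&(s[:,1]>45)&(s[:,1]<130)&(s[:,2]>60)&(s[:,2]<67)]
        if len(q)>20: print(n,'block top',len(q),np.array(cv2.minAreaRect(q[:,:2].astype('float32'))[0]).round(1),q[:,2].mean().round(1))
E
python3 - <<'E'
from h import *
d=pickle.load(open('c0.pkl','rb'));locate(d);print(STUD)
c=d['top']
print('nut ends',stand(ray(c,(376.2,236.2),.1305)),stand(ray(c,(382.2,202),.1305)),'screw',stand(ray(c,(362.5,260.5),.0975)),'pipe foot',stand(ray(c,(363,181.5),.02)))
r=.060;
for th in(1.2,.9):
  print(plan(world(-r*1e3*np.sin(th)-25*np.cos(th),r*1e3*np.cos(th)-25*np.sin(th)),.2,th-.1,None) is None)
E
```

```text
scene nut 454 [-0.5 -1.7] [11.4 56.3] wing ang deg 157.6 z [109.4 121.3 132.5]
scene strap 322 swing 1.028 rmax 76.1 z 92.9
scene block top 514 [-1.2 80.6] 65.2
top nut 207 [-0.7  0.4] [ 9.  55.2] wing ang deg 158.2 z [115.8 127.5 131.1]
top strap 269 swing 0.966 rmax 76.0 z 94.1
top block top 504 [-0.9 84.7] 65.1
[0.57659622 0.00591355]
nut ends [-25.46073884  11.0127978 ] [24.0710781  -9.88240315] screw [-54.51824444  36.97599745] pipe foot [86.27857648 -0.72227945]
shift [-496.5 -441.    31. ] rz -1.629 tilt [-7.0e-04 -1.2e-03 -1.0e+00] stand [-271.2  629.7] 0.2306
False
shift [-488.9 -423.1   31. ] rz -1.329 tilt [-7.0e-04 -1.2e-03 -1.0e+00] stand [-271.2  629.7] 0.2306
False
```

Run:
```python
from h import *
plan(world(-62.3,6.4),.23,.97)
```

```text
shift [-494.8 -432.8    1. ] rz -1.499 tilt [-7.0e-04 -1.2e-03 -1.0e+00] stand [-271.2  629.7] 0.2306
```

>>> jog_arm(
  series=[
    [[-25, -22, 0, 0, 0, 0, 0], [-25, -22, 0, 0, 0, 0, 0], [-25, -22, 0, 0, 0, 0, 0], [-25, -22, 0, 0, 0, 0, 0], [-25, -22, 0, 0, 0, 0, 0], [-25, -22, 0, 0, 0, 0, 0], [-25, -22, 0, 0, 0, 0, 0], [-25, -22, 0, 0, 0, 0, 0], [-25, -22, 0, 0, 0, 0, 0], [-25, -22, 0, 0, 0, 0, 0]],
  ],
)

```text
time_s: 1.15
eef_pos: [0.34, 0.2692, 0.2312]
eef_rot: [-0.0, 0.142, 0.99, -0.0]
wrist_force: [-0.3, -0.2, -0.2]
opening: 0.001
grasp_force: 0.0
```

>>> jog_arm(
  series=[
    [[-25, -22, 0, 0, 0, 0, 0], [-25, -22, 0, 0, 0, 0, 0], [-25, -22, 0, 0, 0, 0, 0], [-25, -22, 0, 0, 0, 0, 0], [-25, -22, 0, 0, 0, 0, 0], [-25, -22, 0, 0, 0, 0, 0], [-25, -22, 0, 0, 0, 0, 0], [-25, -22, 0, 0, 0, 0, 0], [-25, -22, 0, 0, 0, 0, 0], [-20, -15, 0, 0, 0, 0, 0]],
  ],
)

```text
time_s: 2.15
eef_pos: [0.5155, -0.0046, 0.231]
eef_rot: [-0.0, 0.142, 0.99, -0.0]
wrist_force: [-0.1, -0.7, 0.2]
opening: -0.001
grasp_force: 0.0
```

>>> jog_arm(
  series=[
    [[0, 0, 0, 0, 0, -0.149, 0], [0, 0, 0, 0, 0, -0.149, 0], [0, 0, 0, 0, 0, -0.149, 0], [0, 0, 0, 0, 0, -0.149, 0], [0, 0, 0, 0, 0, -0.149, 0], [0, 0, 0, 0, 0, -0.149, 0], [0, 0, 0, 0, 0, -0.149, 0], [0, 0, 0, 0, 0, -0.149, 0], [0, 0, 0, 0, 0, -0.149, 0], [0, 0, 0, 0, 0, -0.149, 0]],
  ],
)

```text
time_s: 3.15
eef_pos: [0.5147, -0.0027, 0.231]
eef_rot: [-0.0, -0.569, 0.822, 0.0]
wrist_force: [-0.1, 0.5, -0.2]
opening: -0.001
grasp_force: 0.0
```

Run:
```python
from h import *
o=plan(world(-62.3,6.4),.086,.97);print(o['time_s'],o['q'],o['wrist_force'],o['torque'],o['opening'])
```

```text
shift [  0.2  -0.  145. ] rz -0.003 tilt [-6.e-04  1.e-04 -1.e+00] stand [-62.1   6.6] 0.231
3.15 [-2.36187641e-01  4.58629670e-02  1.75635413e+00 -9.62350674e-06
  1.33995240e+00 -3.01835378e+00] [-0.081374    0.4978931  -0.18350646] [-0.00400903  0.00705089  0.02609994] -0.001419903968372781
```

>>> jog_arm(
  series=[
    [[0, 0, 17, 0, 0, 0, 0], [0, 0, 17, 0, 0, 0, 0], [0, 0, 17, 0, 0, 0, 0], [0, 0, 17, 0, 0, 0, 0], [0, 0, 17, 0, 0, 0, 0], [0, 0, 17, 0, 0, 0, 0], [0, 0, 15, 0, 0, 0, 0], [0, 0, 13, 0, 0, 0, 0], [0, 0, 10, 0, 0, 0, 0], [0, 0, 5, 0, 0, 0, 0]],
  ],
)

```text
time_s: 4.15
eef_pos: [0.5144, -0.0027, 0.0853]
eef_rot: [-0.0, -0.567, 0.824, 0.001]
wrist_force: [0.2, 0.0, 0.9]
opening: -0.002
grasp_force: 0.0
```

>>> jog_arm(
  series=[
    [[-1, 0, 0, 0, 0, 0, 0], [-1, 0, 0, 0, 0, 0, 0], [-1, 0, 0, 0, 0, 0, 0], [-1, 0, 0, 0, 0, 0, 0], [-1, 0, 0, 0, 0, 0, 0], [-1, 0, 0, 0, 0, 0, 0], [-1, 0, 0, 0, 0, 0, 0], [-1, 0, 0, 0, 0, 0, 0], [-1, 0, 0, 0, 0, 0, 0], [-1, 0, 0, 0, 0, 0, 0]],
  ],
)

```text
time_s: 5.15
eef_pos: [0.5185, 0.0066, 0.0863]
eef_rot: [-0.0, -0.567, 0.824, -0.0]
wrist_force: [-0.2, -2.5, 0.2]
opening: -0.003
grasp_force: 1.1
```

>>> jog_arm(
  series=[
    [[-2.75, 0.9, 0, 0, 0, 0.05, 0], [-2.75, 0.9, 0, 0, 0, 0.05, 0], [-2.75, 0.9, 0, 0, 0, 0.05, 0], [-2.75, 0.9, 0, 0, 0, 0.05, 0], [-2.75, 0.9, 0, 0, 0, 0.05, 0], [-2.75, 0.9, 0, 0, 0, 0.05, 0], [-2.75, 0.9, 0, 0, 0, 0.05, 0], [-2.75, 0.9, 0, 0, 0, 0.05, 0], [-2.75, 0.9, 0, 0, 0, 0.05, 0], [-2.75, 0.9, 0, 0, 0, 0.05, 0]],
  ],
)

```text
time_s: 6.15
eef_pos: [0.526, 0.0339, 0.0862]
eef_rot: [-0.0, -0.344, 0.939, -0.0]
wrist_force: [-1.2, -1.3, 1.4]
opening: 0.0
grasp_force: 1.1
```

Run:
```python
from h import *
th=.0
o=plan(world(-20,55),.086,.0);print(o['wrist_force'])
from bench import ctrl
locate({n:ctrl.camera(n) for n in('top','scene')})
```

```text
shift [-26.9   4.1   0.2] rz 0.459 tilt [-8.e-04 -6.e-04 -1.e+00] stand [-42.3  39.4] 0.0862
[-1.1725957  -1.30013305  1.40999908]
scene nut 432 [-0.4 -2. ] [10.8 56.9] wing ang deg 158.4 z [109.2 120.6 130.3]
scene strap 206 swing 0.829 rmax 73.5 z 94.1
scene block top 189 [-0.6 84.7] 64.5
```

>>> jog_arm(
  series=[
    [[-2.75, 0.9, 0, 0, 0, 0.05, 0], [-2.75, 0.9, 0, 0, 0, 0.05, 0], [-2.75, 0.9, 0, 0, 0, 0.05, 0], [-2.75, 0.9, 0, 0, 0, 0.05, 0], [-2.75, 0.9, 0, 0, 0, 0.05, 0], [-2.75, 0.9, 0, 0, 0, 0.05, 0], [-2.75, 0.9, 0, 0, 0, 0.05, 0], [-2.75, 0.9, 0, 0, 0, 0.05, 0], [-1, 0, 0, 0, 0, 0.02, 0], [0, 0, 0, 0, 0, 0.01, 0]],
  ],
)

```text
time_s: 7.25
eef_pos: [0.5421, 0.0518, 0.0861]
eef_rot: [-0.0, -0.138, 0.99, 0.0]
wrist_force: [-2.0, 0.2, 1.0]
opening: -0.003
grasp_force: 0.8
```

Run:
```python
from h import *
o=plan(world(-20,55),.086,.0);print(o['wrist_force'],o['torque'])
```

```text
shift [-2.5  2.   0.1] rz 0.032 tilt [-9.e-04  3.e-04 -1.e+00] stand [-22.4  52.9] 0.0861
[-2.03048988  0.21597178  0.99805134] [0.06100139 0.30016938 0.00090997]
```

>>> jog_arm(
  series=[
    [[-0.4, 0, 0, 0, 0, 0.01, 0], [-0.4, 0, 0, 0, 0, 0.01, 0], [-0.4, 0, 0, 0, 0, 0.01, 0], [-0.3, 0, 0, 0, 0, 0, 0], [-0.3, 0, 0, 0, 0, 0, 0], [-0.2, 0, 0, 0, 0, 0, 0], [0, 0, 0, 0, 0, 0, 0], [0, 0, 0, 0, 0, 0, 0], [0, 0, 0, 0, 0, 0, 0], [0, 0, 0, 0, 0, 0, 0]],
  ],
)

```text
time_s: 8.25
eef_pos: [0.5443, 0.0522, 0.0862]
eef_rot: [-0.0, -0.122, 0.992, 0.0]
wrist_force: [-2.8, 0.9, -1.0]
opening: 0.002
grasp_force: 1.1
```

Run:
```python
from h import *
from bench import ctrl
o=plan(world(-20,55),.086,.0);print(o['wrist_force'],o['torque'])
d={n:ctrl.camera(n) for n in('top','scene')};locate(d)
s=d['scene'];cv2.imwrite('pics/s1.png',cv2.resize(s['frame'][200:340,270:450],None,fx=4,fy=4,interpolation=2))
```

```text
shift [-0.1  2.3  0.2] rz 0.001 tilt [-2.e-04  0.e+00 -1.e+00] stand [-20.1  52.7] 0.0862
[-2.76398005  0.89880767 -0.98472131] [0.18992981 0.48886316 0.046219  ]
top block top 30 [-23.6  97.5] 62.9
scene nut 451 [-1.1 -1.9] [11.3 57.1] wing ang deg 157.6 z [109.9 120.9 131.3]
scene strap 200 swing 0.38 rmax 71.5 z 94.3
scene block top 322 [-8.8 80.3] 64.7
```

>>> jog_arm(
  series=[
    [[-0.3, 0, 0, 0, 0, 0, 0], [-0.3, 0, 0, 0, 0, 0, 0], [-0.3, 0, 0, 0, 0, 0, 0], [-0.3, 0, 0, 0, 0, 0, 0], [0, 0, 0, 0, 0, 0, 0], [0, 0, 0, 0, 0, 0, 0], [0, 0, 0, 0, 0, 0, 0], [0, 0, 0, 0, 0, 0, 0], [0, 0, 0, 0, 0, 0, 0], [0, 0, 0, 0, 0, 0, 0]],
  ],
)

```text
time_s: 9.35
eef_pos: [0.5454, 0.0525, 0.0862]
eef_rot: [-0.0, -0.122, 0.992, 0.0]
wrist_force: [-3.6, 0.6, -0.7]
opening: -0.003
grasp_force: 1.9
```

>>> jog_arm(
  series=[
    [[-0.3, 0, 0, 0, 0, 0, 0], [-0.3, 0, 0, 0, 0, 0, 0], [-0.2, 0, 0, 0, 0, 0, 0], [0, 0, 0, 0, 0, 0, 0], [0, 0, 0, 0, 0, 0, 0], [0, 0, 0, 0, 0, 0, 0], [0, 0, 0, 0, 0, 0, 0], [0, 0, 0, 0, 0, 0, 0], [0, 0, 0, 0, 0, 0, 0], [0, 0, 0, 0, 0, 0, 0]],
  ],
)

```text
time_s: 10.35
eef_pos: [0.5456, 0.0525, 0.0861]
eef_rot: [-0.001, -0.122, 0.992, 0.0]
wrist_force: [-6.3, 0.5, 1.4]
opening: -0.001
grasp_force: 3.2
```

The arm no longer follows the command and the force has risen to 6 N, so the strap is at its stop. I'll back off and lift.

>>> jog_arm(
  series=[
    [[2, 0, 0, 0, 0, 0, 0], [4, 0, 0, 0, 0, 0, 0], [4, 0, 0, 0, 0, 0, 0], [0, 0, -10, 0, 0, 0, 0], [0, 0, -20, 0, 0, 0, 0], [0, 0, -25, 0, 0, 0, 20], [0, 0, -25, 0, 0, 0, 30], [0, 0, -25, 0, 0, 0, 30], [0, 0, -15, 0, 0, 0, 30], [0, 0, -5, 0, 0, 0, 30]],
  ],
)

```text
time_s: 11.35
eef_pos: [0.5382, 0.05, 0.2145]
eef_rot: [0.003, -0.122, 0.992, -0.001]
wrist_force: [-0.5, 0.6, 0.3]
opening: 0.348
grasp_force: 0.0
```

Run:
```python
from h import *
from bench import ctrl
o=plan(STUD,.1065,-.38);print(o['q'],o['wrist_force'],o['torque'],o['opening'])
d={n:ctrl.camera(n) for n in('top','scene','wrist')};locate(d)
c=d['wrist'];s=d['scene']
cv2.imwrite('pics/s1.png',np.hstack([c['frame'][::2,::2],cv2.resize(s['frame'][200:320,290:450],None,fx=2,fy=2)]))
```

```text
shift [-26.  -51.9 108.2] rz 0.381 tilt [ 5.3e-03 -7.0e-04 -1.0e+00] stand [-26.6  52. ] 0.2145
[-1.27048165e-01  1.16168226e-01  1.71541959e+00 -3.20339644e-05
  1.30462802e+00 -1.94301424e+00] [-0.50990656  0.57660698  0.27443938] [ 0.01031944 -0.01510642  0.00883047] 0.34824242281628076
top block top 124 [-18.3  91.7] 64.7
scene nut 454 [-0.2 -1.9] [11.4 57. ] wing ang deg 157.6 z [109.3 121.3 131. ]
scene strap 259 swing 0.047 rmax 76.5 z 93.0
scene block top 388 [-5.  82.3] 64.9
wrist nut 1309 [-1.  -0.1] [ 9.  56.5] wing ang deg 158.3 z [114.  128.8 132.6]
wrist strap 1644 swing 0.048 rmax 75.4 z 94.6
wrist block top 963 [-1.6 83.5] 65.0
```

View pics/s1.png

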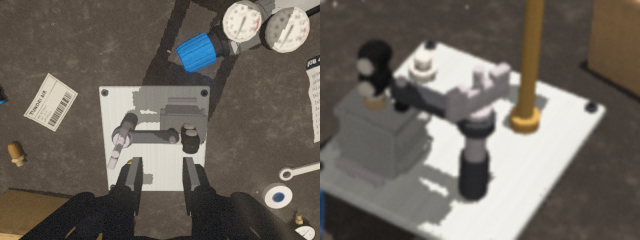

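The picture shows the strap lying over the block beside the black elbow, with the nut wings skewed and free. Next I'll move over the nut.

>>> jog_arm(
  series=[
    [[-5, -10, 0, 0, 0, 0, 30], [-5, -11, 0, 0, 0, 0, 30], [-5, -11, 0, 0, 0, 0, 30], [-5, -10, 0, 0, 0, 0, 30], [-5.3, -9.9, 0, 0, 0, 0, 30], [0, 0, 0, 0, 0, 0.1, 30], [0, 0, 0, 0, 0, 0.1, 30], [0, 0, 10, 0, 0, 0.1, 30], [0, 0, 20, 0, 0, 0.08, 30], [0, 0, 20, 0, 0, 0, 30]],
  ],
)

```text
time_s: 12.5
eef_pos: [0.5746, 0.0053, 0.161]
eef_rot: [0.001, 0.069, 0.998, -0.0]
wrist_force: [-0.4, -0.3, -0.0]
opening: 0.349
grasp_force: 0.0
```

Run:
```python
from h import *
o=plan(world(-.7,0),.105,-.382);print(o['q'],o['wrist_force'],o['torque'],o['opening'])
```

```text
shift [-1.2  0.6 56.1] rz 0.001 tilt [ 1.2e-03 -3.0e-04 -1.0e+00] stand [-2.1 -0.1] 0.161
[-1.97176392e-01  2.50748832e-01  1.67271532e+00 -2.70005311e-05
  1.21689680e+00 -1.63050459e+00] [-0.448498   -0.29130764 -0.00287537] [-0.02277146  0.0160419   0.01508334] 0.34895919380520074
```

>>> jog_arm(
  series=[
    [[-1.2, 0.5, 10, 0, 0, 0, 30], [0, 0, 12, 0, 0, 0, 30], [0, 0, 12, 0, 0, 0, 30], [0, 0, 12, 0, 0, 0, 30], [0, 0, 6, 0, 0, 0, 30], [0, 0, 4, 0, 0, 0, 30], [0, 0, 0, 0, 0, 0, 30], [0, 0, 0, 0, 0, 0, 20], [0, 0, 0, 0, 0, 0, 15], [0, 0, 0, 0, 0, 0, 12]],
  ],
)

```text
time_s: 13.5
eef_pos: [0.5754, 0.0063, 0.1058]
eef_rot: [0.0, 0.067, 0.998, -0.0]
wrist_force: [0.3, 0.3, -0.7]
opening: 0.142
grasp_force: 0.0
```

Run:
```python
from h import *
o=plan(world(-.7,0),.105,-.382);print(o['wrist_force'],o['torque'],o['opening'])
```

```text
shift [-0.6 -0.5  0.8] rz 0.003 tilt [ 1.e-03 -2.e-04 -1.e+00] stand [-1.1  0.7] 0.1058
[ 0.28186794  0.25737019 -0.65270496] [ 0.07993767 -0.0359077  -0.0097688 ] 0.1423708130879152
```

>>> jog_arm(
  series=[
    [[0, 0, 0, 0, 0, 0, 10], [0, 0, 0, 0, 0, 0, 9], [0, 0, 0, 0, 0, 0, 7], [0, 0, 0, 0, 0, 0, 5], [0, 0, 0, 0, 0, 0, 3], [0, 0, 0, 0, 0, 0, 0], [0, 0, 0, 0, 0, 0, 0], [0, 0, 0, 0, 0, 0, 0], [0, 0, 0, 0, 0, 0, 0], [0, 0, 0, 0, 0, 0, 0]],
  ],
)

```text
time_s: 14.5
eef_pos: [0.5753, 0.0053, 0.106]
eef_rot: [0.0, 0.067, 0.998, -0.001]
wrist_force: [-1.5, -4.6, 3.2]
opening: 0.084
grasp_force: 59.1
```

Run:
```python
from h import *
o=plan(world(-.7,0),.105,-.382);print(o['wrist_force'],o['torque'],o['opening'],o['grasp_force'])
```

```text
shift [-0.6  0.6  1. ] rz 0.003 tilt [ 5.0e-04 -1.7e-03 -1.0e+00] stand [-1.4 -0.3] 0.106
[-1.45698059 -4.55592674  3.20834004] [-0.86296514  0.29867262  0.03164184] 0.08433456886039435 59.12521915510297
```

>>> jog_arm(
  series=[
    [[-0.2, -0.4, 0, 0, 0, 0, 0], [-0.2, -0.3, 0, 0, 0, 0, 0], [0, 0, 0.1, 0, 0, 0.05, 0], [0, 0, 0.2, 0, 0, 0.06, 0], [0, 0, 0.2, 0, 0, 0.06, 0], [0, 0, 0.2, 0, 0, 0.06, 0], [0, 0, 0.2, 0, 0, 0.06, 0], [0, 0, 0.2, 0, 0, 0.06, 0], [0, 0, 0.2, 0, 0, 0.06, 0], [0, 0, 0.2, 0, 0, 0.06, 0]],
  ],
)

```text
time_s: 15.5
eef_pos: [0.5755, 0.0058, 0.1045]
eef_rot: [0.0, 0.299, 0.954, 0.0]
wrist_force: [-2.9, -1.1, 6.4]
opening: 0.091
grasp_force: 59.5
```

Run:
```python
from h import *
o=plan(world(-.7,0),.1045,-.85);print(o['wrist_force'],o['torque'],o['opening'],o['grasp_force'])
from bench import ctrl
locate({n:ctrl.camera(n) for n in('scene',)})
```

```text
shift [-0.3  0.2  0. ] rz -0.001 tilt [ 5.e-04  1.e-04 -1.e+00] stand [-1.1  0.1] 0.1045
[-2.94379092 -1.07612875  6.38319973] [-0.21078004  0.41387902  0.20052066] 0.09129875005024911 59.5398635789752
scene nut 453 [-5.1 -4.4] [27.9 54.5] wing ang deg 127.5 z [109.2 120.6 132.8]
scene strap 244 swing 0.037 rmax 75.9 z 91.9
scene block top 382 [-5.1 82.3] 65.1
```

>>> jog_arm(
  series=[
    [[0, 0, 0, 0, 0, 0, 20], [0, 0, 0, 0, 0, 0, 30], [0, 0, -10, 0, 0, 0, 30], [0, 0, -15, 0, 0, 0, 30], [0, 0, -15, 0, 0, 0, 30], [0, 0, 0, 0, 0, -0.12, 72], [0, 0, 0, 0, 0, -0.145, 72], [0, 0, 0, 0, 0, -0.145, 72], [0, 0, 0, 0, 0, -0.145, 72], [0, 0, 0, 0, 0, -0.145, 72]],
  ],
)

```text
time_s: 16.55
eef_pos: [0.5761, 0.0055, 0.1456]
eef_rot: [0.001, -0.051, 0.999, -0.0]
wrist_force: [-0.1, 0.7, -1.1]
opening: 0.841
grasp_force: 0.0
```

>>> jog_arm(
  series=[
    [[0, 0, 0, 0, 0, -0.145, 72], [0, 0, 0, 0, 0, -0.145, 72], [0, 0, 0, 0, 0, -0.145, 72], [0, 0, 0, 0, 0, -0.145, 72], [0, 0, 0, 0, 0, -0.145, 72], [0, 0, 0, 0, 0, -0.145, 72], [0, 0, 5, 0, 0, 0, 72], [0, 0, 5, 0, 0, 0, 72], [0, 0, 0, 0, 0, 0, 72], [0, 0, 0, 0, 0, 0, 72]],
  ],
)

```text
time_s: 17.55
eef_pos: [0.5752, 0.0056, 0.1337]
eef_rot: [-0.0, -0.463, 0.886, 0.0]
wrist_force: [-0.1, -0.1, -0.3]
opening: 0.843
grasp_force: 0.0
```

Run:
```python
from h import *
o=plan(world(-.7,0),.099,.72);print(o['time_s'],o['q'][5],o['wrist_force'],o['torque'],o['opening'],o['grasp_force'])
from bench import ctrl
locate({n:ctrl.camera(n) for n in('scene','wrist')})
```

```text
shift [-0.5 -0.6 34.7] rz -0.001 tilt [-5.e-04  1.e-04 -1.e+00] stand [-1.4  0.1] 0.1337
17.55 -2.7307481281301493 [-0.11089712 -0.13137271 -0.34723518] [0.04577925 0.02279915 0.01474539] 0.8428394477444916 0.0
scene nut 477 [-0.8 -1.6] [11.8 55.6] wing ang deg 131.3 z [109.2 119.5 131.2]
scene strap 248 swing 0.039 rmax 76.1 z 91.4
scene block top 385 [-5.8 80.6] 64.9
wrist nut 5071 [-1.2 -0.7] [10.3 56.1] wing ang deg 131.2 z [110.1 121.9 130.9]
wrist strap 1854 swing 0.02 rmax 74.3 z 93.3
wrist block top 1017 [-1.6 81.2] 64.4
```

>>> jog_arm(
  series=[
    [[0, -0.5, 10, 0, 0, 0, 72], [0, 0, 10, 0, 0, 0, 72], [0, 0, 9, 0, 0, 0, 72], [0, 0, 5, 0, 0, 0, 72], [0, 0, 0, 0, 0, 0, 68], [0, 0, 0, 0, 0, 0, 62], [0, 0, 0, 0, 0, 0, 58], [0, 0, 0, 0, 0, 0, 55], [0, 0, 0, 0, 0, 0, 50], [0, 0, 0, 0, 0, 0, 46]],
  ],
)

```text
time_s: 18.65
eef_pos: [0.5766, 0.005, 0.1008]
eef_rot: [0.001, -0.464, 0.886, -0.001]
wrist_force: [-0.2, -1.0, 5.3]
opening: 0.643
grasp_force: 62.7
```

Run:
```python
from h import *
o=plan(world(-.7,0),.099,.72);print(o['time_s'],o['q'][5],o['wrist_force'],o['torque'],o['opening'],o['grasp_force'])
```

```text
shift [-0.2  1.   1.8] rz 0.001 tilt [ 2.e-03 -6.e-04 -1.e+00] stand [-0.2 -0.9] 0.1008
18.65 -2.732817085901134 [-0.15069587 -0.98569523  5.34650765] [-0.17830156  0.02170051 -0.03475434] 0.6429740222253916 62.65200912952423
```

>>> jog_arm(
  series=[
    [[0, 0, 0.1, 0, 0, 0.03, 46], [0, 0, 0.1, 0, 0, 0.03, 46], [0, 0, 0.1, 0, 0, 0.03, 46], [0, 0, 0.1, 0, 0, 0.03, 46], [0, 0, 0.1, 0, 0, 0.03, 46], [0, 0, 0.1, 0, 0, 0.03, 46], [0, 0, 0.1, 0, 0, 0.03, 46], [0, 0, 0.1, 0, 0, 0.03, 46], [0, 0, 0.1, 0, 0, 0.03, 46], [0, 0, 0.1, 0, 0, 0.03, 46]],
  ],
)

```text
time_s: 19.65
eef_pos: [0.5766, 0.005, 0.0999]
eef_rot: [0.001, -0.326, 0.945, -0.001]
wrist_force: [0.3, -1.1, 6.4]
opening: 0.639
grasp_force: 62.9
```

```bash
cat > st.py <<'E'
from h import *
import sys
o=plan(world(-.7,0),.1,float(sys.argv[1]));print(o['time_s'],o['q'][5].round(2),o['wrist_force'].round(2),'T',o['torque'].round(3),o['opening'],o['grasp_force'],'j6',o['joint_efforts'][5])
E
python3 st.py -.85
```

```text
shift [ 0.1  1.  -0.1] rz 1.27 tilt [ 2.e-03 -7.e-04 -1.e+00] stand [-0.2 -0.9] 0.0999
19.65 -2.43 [ 0.27 -1.1   6.36] T [-0.142  0.047  0.227] 0.6385888508385534 62.91515976190567 j6 -0.20031681284308434
```

>>> jog_arm(
  series=[
    [[0, 0, 0.1, 0, 0, 0.03, 46], [0, 0, 0.1, 0, 0, 0.03, 46], [0, 0, 0.1, 0, 0, 0.03, 46], [0, 0, 0.1, 0, 0, 0.03, 46], [0, 0, 0.1, 0, 0, 0.03, 46], [0, 0, 0.1, 0, 0, 0.03, 46], [0, 0, 0.1, 0, 0, 0.03, 46], [0, 0, 0.1, 0, 0, 0.03, 46], [0, 0, 0.1, 0, 0, 0.03, 46], [0, 0, 0.1, 0, 0, 0.03, 46]],
  ],
)

```text
time_s: 20.65
eef_pos: [0.5766, 0.005, 0.099]
eef_rot: [0.001, -0.181, 0.983, -0.001]
wrist_force: [0.0, -1.9, 6.2]
opening: 0.638
grasp_force: 63.0
```

```bash
python3 st.py -.85
```

```text
shift [ 0.4  1.  -1. ] rz 0.97 tilt [ 2.1e-03 -8.0e-04 -1.0e+00] stand [-0.2 -0.9] 0.099
20.65 -2.13 [ 0.02 -1.94  6.22] T [-0.23   0.111  0.216] 0.6379509911334472 62.97637760639191 j6 -0.20210493821650743
```

>>> jog_arm(
  series=[
    [[0, 0, 0.1, 0, 0, 0.03, 46], [0, 0, 0.1, 0, 0, 0.03, 46], [0, 0, 0.1, 0, 0, 0.03, 46], [0, 0, 0.1, 0, 0, 0.03, 46], [0, 0, 0.1, 0, 0, 0.03, 46], [0, 0, 0.1, 0, 0, 0.03, 46], [0, 0, 0.1, 0, 0, 0.03, 46], [0, 0, 0.1, 0, 0, 0.03, 46], [0, 0, 0.1, 0, 0, 0.03, 46], [0, 0, 0.1, 0, 0, 0.03, 46]],
  ],
)

```text
time_s: 21.65
eef_pos: [0.5766, 0.005, 0.0981]
eef_rot: [0.001, -0.032, 0.999, -0.0]
wrist_force: [-0.3, -0.6, 7.2]
opening: 0.636
grasp_force: 63.0
```

```bash
python3 st.py -.85
```

```text
shift [ 0.7  0.8 -1.9] rz 0.671 tilt [ 2.1e-03 -8.0e-04 -1.0e+00] stand [-0.2 -0.9] 0.0981
21.65 -1.83 [-0.25 -0.64  7.24] T [-0.217  0.143  0.164] 0.6363819025579432 63.04003357887268 j6 -0.20393949933350086
```

>>> jog_arm(
  series=[
    [[0, 0, 0.1, 0, 0, 0.03, 46], [0, 0, 0.1, 0, 0, 0.03, 46], [0, 0, 0.1, 0, 0, 0.03, 46], [0, 0, 0.1, 0, 0, 0.03, 46], [0, 0, 0.1, 0, 0, 0.03, 46], [0, 0, 0.1, 0, 0, 0.03, 46], [0, 0, 0.1, 0, 0, 0.03, 46], [0, 0, 0.1, 0, 0, 0.03, 46], [0, 0, 0.1, 0, 0, 0.03, 46], [0, 0, 0.1, 0, 0, 0.03, 46]],
  ],
)

```text
time_s: 22.65
eef_pos: [0.5766, 0.005, 0.0972]
eef_rot: [0.001, 0.118, 0.993, -0.0]
wrist_force: [-0.6, 0.1, 8.9]
opening: 0.637
grasp_force: 63.1
```

```bash
python3 st.py -.85
```

```text
shift [ 0.9  0.6 -2.8] rz 0.37 tilt [ 2.1e-03 -9.0e-04 -1.0e+00] stand [-0.2 -0.9] 0.0972
22.65 -1.53 [-0.62  0.1   8.92] T [-0.209  0.164  0.225] 0.6369791618994222 63.104664981365204 j6 -0.20503688603639603
```

>>> jog_arm(
  series=[
    [[0, 0, 0.11, 0, 0, 0.036, 46], [0, 0, 0.11, 0, 0, 0.036, 46], [0, 0, 0.11, 0, 0, 0.036, 46], [0, 0, 0.11, 0, 0, 0.036, 46], [0, 0, 0.11, 0, 0, 0.036, 46], [0, 0, 0.11, 0, 0, 0.036, 46], [0, 0, 0.11, 0, 0, 0.036, 46], [0, 0, 0.11, 0, 0, 0.036, 46], [0, 0, 0.11, 0, 0, 0.036, 46], [0, 0, 0.11, 0, 0, 0.036, 46]],
  ],
)

```text
time_s: 23.65
eef_pos: [0.5767, 0.0049, 0.0961]
eef_rot: [0.001, 0.293, 0.956, -0.0]
wrist_force: [-1.1, -2.1, 8.6]
opening: 0.641
grasp_force: 63.1
```

```bash
python3 st.py -.85
```

```text
shift [ 1.1  0.3 -3.9] rz 0.01 tilt [ 0.0022 -0.001  -1.    ] stand [-0.1 -1. ] 0.0961
23.65 -1.17 [-1.07 -2.05  8.57] T [-0.263  0.224  0.203] 0.640762855639305 63.14085781574249 j6 -0.2606332954019308
```

Joint-6 effort rose from 0.205 to 0.26, so the toe may have touched. I'm regripping across the thickness.

>>> jog_arm(
  series=[
    [[0, 0, 0, 0, 0, 0, 65], [0, 0, 0, 0, 0, 0, 72], [0, 0, -10, 0, 0, 0, 72], [0, 0, -15, 0, 0, 0, 72], [0, 0, -15, 0, 0, 0, 72], [0, 0, 0, 0, 0, -0.12, 30], [0, 0, 0, 0, 0, -0.145, 30], [0, 0, 0, 0, 0, -0.145, 30], [0, 0, 0, 0, 0, -0.145, 30], [0, 0, 0, 0, 0, -0.145, 30]],
  ],
)

```text
time_s: 24.65
eef_pos: [0.5765, 0.0052, 0.1365]
eef_rot: [0.001, -0.056, 0.998, -0.0]
wrist_force: [-0.1, -0.3, -0.9]
opening: 0.348
grasp_force: 0.0
```

>>> jog_arm(
  series=[
    [[0, 0, 0, 0, 0, -0.145, 30], [0, 0, 0, 0, 0, -0.145, 30], [0, 0, 0, 0, 0, -0.145, 30], [0, 0, 0, 0, 0, -0.145, 30], [0, 0, 0, 0, 0, -0.145, 30], [0, 0, 0, 0, 0, -0.145, 30], [0, 0, 3, 0, 0, 0, 30], [0, 0, 3, 0, 0, 0, 30], [0, 0, 0, 0, 0, 0, 30], [0, 0, 0, 0, 0, 0, 30]],
  ],
)

```text
time_s: 25.65
eef_pos: [0.5757, 0.0053, 0.1287]
eef_rot: [-0.0, -0.468, 0.884, 0.0]
wrist_force: [0.7, 0.1, 0.6]
opening: 0.354
grasp_force: 0.0
```

```bash
python3 st.py .72
python3 - <<'E'
from h import *
from bench import ctrl
locate({n:ctrl.camera(n) for n in('scene','wrist')})
E
```

```text
shift [-0.5  0.  28.7] rz 0.01 tilt [-2.e-04  0.e+00 -1.e+00] stand [-1.  -0.3] 0.1287
25.65 -2.74 [0.71 0.09 0.63] T [ 0.015 -0.043  0.037] 0.3542283474375359 0.0 j6 0.02886201487854123
scene nut 289 [-1.2 -1.9] [43.7 44.9] wing ang deg -137.4 z [110.2 121.8 135.1]
scene strap 180 swing 0.011 rmax 76.6 z 87.6
scene block top 367 [-6.1 80.8] 65.0
wrist nut 2883 [-1.  -1.2] [46.2 43.6] wing ang deg -137.9 z [115.  123.4 135.4]
wrist strap 575 swing 0.09 rmax 75.5 z 88.7
wrist block top 1030 [-18.1  81.4] 64.7
```

>>> jog_arm(
  series=[
    [[0, -0.2, 9, 0, 0, 0, 30], [0, 0, 9, 0, 0, 0, 30], [0, 0, 7, 0, 0, 0, 30], [0, 0, 4, 0, 0, 0, 25], [0, 0, 0, 0, 0, 0, 16], [0, 0, 0, 0, 0, 0, 12], [0, 0, 0, 0, 0, 0, 9], [0, 0, 0, 0, 0, 0, 6], [0, 0, 0, 0, 0, 0, 3], [0, 0, 0, 0, 0, 0, 0]],
  ],
)

```text
time_s: 26.75
eef_pos: [0.5766, 0.0049, 0.1003]
eef_rot: [0.001, -0.468, 0.883, -0.001]
wrist_force: [2.3, -1.0, 1.0]
opening: 0.087
grasp_force: 58.9
```

>>> jog_arm(
  series=[
    [[0, 0, 0, 0, 0, 0, 0], [0, 0, 0, 0, 0, 0, 0], [0, 0, 0, 0, 0, 0.01, 0], [0, 0, 0, 0, 0, 0.01, 0], [0, 0, 0.1, 0, 0, 0.01, 0], [0, 0, 0, 0, 0, 0.01, 0], [0, 0, 0, 0, 0, 0.01, 0], [0, 0, 0.1, 0, 0, 0.02, 0], [0, 0, 0, 0, 0, 0.02, 0], [0, 0, 0.1, 0, 0, 0.02, 0]],
  ],
)

```text
time_s: 27.75
eef_pos: [0.5765, 0.0049, 0.0999]
eef_rot: [0.001, -0.419, 0.908, -0.001]
wrist_force: [3.5, -3.5, 5.0]
opening: 0.088
grasp_force: 59.6
```

```bash
python3 st.py .72
```

```text
shift [-0.2  1.  -0.1] rz -0.1 tilt [ 1.4e-03 -5.0e-04 -1.0e+00] stand [-0.3 -0.9] 0.0999
27.75 -2.63 [ 3.49 -3.46  5.01] T [-0.574 -0.525  0.231] 0.08792456718178646 59.590240716934204 j6 -0.036079706624150276
```

```bash
cat > av.py <<'E'
from bench import ctrl
import numpy as np
from h import *
L=[]
for i in range(4):
    o=ctrl.get_obs();L.append([*o['wrist_force'],*o['torque'],o['joint_efforts'][5]]);c=ctrl.camera('wrist')
print(np.round(L,3));print(np.mean(L,0).round(3))
locate({'wrist':c});plan(STUD,.1,0)
E
python3 av.py
```

```text
[[ 3.487 -3.457  5.015 -0.574 -0.525  0.231 -0.036]
 [ 3.068 -3.78   4.46  -0.58  -0.516  0.183  0.152]
 [ 3.622 -4.595  5.104 -0.573 -0.52   0.156  0.314]
 [ 2.786 -3.604  5.21  -0.556 -0.578  0.143  0.178]]
[ 3.241 -3.859  4.947 -0.571 -0.535  0.179  0.152]
wrist nut 6815 [-0.6 -2.8] [53.8 32.4] wing ang deg -143.9 z [111.  123.  134.8]
wrist strap 1788 swing 0.06 rmax 72.3 z 88.3
wrist block top 1520 [-14.5  76.5] 64.6
shift [-0.8  0.6 -0.1] rz 0.621 tilt [ 1.5e-03 -5.0e-04 -1.0e+00] stand [-0.3 -0.9] 0.0999
```

>>> jog_arm(
  series=[
    [[0, -0.4, 0, 0, 0, 0, 0], [0, 0, 0, 0, 0, 0, 0], [0, 0, 0, 0, 0, 0.02, 0], [0, 0, 0.1, 0, 0, 0.03, 0], [0, 0, 0.1, 0, 0, 0.03, 0], [0, 0, 0.1, 0, 0, 0.03, 0], [0, 0, 0.1, 0, 0, 0.03, 0], [0, 0, 0.1, 0, 0, 0.03, 0], [0, 0, 0.1, 0, 0, 0.03, 0], [0, 0, 0.1, 0, 0, 0.03, 0]],
  ],
)

```text
time_s: 28.95
eef_pos: [0.5766, 0.0048, 0.0993]
eef_rot: [0.0, -0.312, 0.95, -0.0]
wrist_force: [1.7, -3.1, 6.7]
opening: 0.087
grasp_force: 59.7
```

```bash
python3 av.py
```

```text
[[ 1.748 -3.11   6.745 -0.523 -0.341  0.178 -0.155]
 [ 2.39  -2.967  7.879 -0.434 -0.41   0.104  0.14 ]
 [ 1.54  -3.107  6.808 -0.459 -0.319  0.069  0.397]
 [ 2.622 -2.825  6.764 -0.468 -0.377  0.108  0.192]]
[ 2.075 -3.002  7.049 -0.471 -0.362  0.115  0.144]
wrist nut 6838 [-2.6  1.1] [53.9 32.7] wing ang deg -157.3 z [110.8 122.4 135. ]
wrist strap 3168 swing 0.031 rmax 75.5 z 87.7
wrist block top 1775 [-2.3 81.1] 64.7
shift [-0.6  0.9 -0.8] rz 0.39 tilt [ 8.e-04 -2.e-04 -1.e+00] stand [-0.3 -1. ] 0.0992
```

>>> jog_arm(
  series=[
    [[0, 0, 0.06, 0, 0, 0.02, 0], [0, 0, 0.06, 0, 0, 0.02, 0], [0, 0, 0.06, 0, 0, 0.02, 0], [0, 0, 0.06, 0, 0, 0.02, 0], [0, 0, 0.06, 0, 0, 0.02, 0], [0, 0, 0.06, 0, 0, 0.02, 0], [0, 0, 0.06, 0, 0, 0.02, 0], [0, 0, 0.06, 0, 0, 0.02, 0], [0, 0, 0.06, 0, 0, 0.02, 0], [0, 0, 0.06, 0, 0, 0.02, 0]],
  ],
)

```text
time_s: 30.15
eef_pos: [0.5766, 0.0048, 0.0987]
eef_rot: [0.0, -0.215, 0.977, -0.0]
wrist_force: [2.6, -3.5, 6.3]
opening: 0.083
grasp_force: 59.8
```

```bash
python3 st.py .22
```

```text
shift [ 0.2  1.2 -1.3] rz -0.03 tilt [ 9.e-04 -3.e-04 -1.e+00] stand [-0.2 -1.1] 0.0987
30.15 -2.2 [ 2.59 -3.52  6.28] T [-0.47  -0.283  0.251] 0.08298748338514428 59.75303828716278 j6 -0.010541128576733172
```

>>> jog_arm(
  series=[
    [[0, 0, 0.06, 0, 0, 0.02, 0], [0, 0, 0.06, 0, 0, 0.02, 0], [0, 0, 0.06, 0, 0, 0.02, 0], [0, 0, 0.06, 0, 0, 0.02, 0], [0, 0, 0.06, 0, 0, 0.02, 0], [0, 0, 0.06, 0, 0, 0.02, 0], [0, 0, 0.06, 0, 0, 0.02, 0], [0, 0, 0.06, 0, 0, 0.02, 0], [0, 0, 0.06, 0, 0, 0.02, 0], [0, 0, 0.06, 0, 0, 0.02, 0]],
  ],
)

```text
time_s: 31.15
eef_pos: [0.5766, 0.0047, 0.0981]
eef_rot: [0.0, -0.117, 0.993, -0.0]
wrist_force: [3.0, -3.6, 6.7]
opening: 0.085
grasp_force: 59.8
```

```bash
python3 st.py .02
```

```text
shift [ 0.5  1.2 -1.9] rz -0.03 tilt [ 9.e-04 -4.e-04 -1.e+00] stand [-0.2 -1.2] 0.0981
31.15 -2.0 [ 2.96 -3.64  6.74] T [-0.453 -0.383  0.248] 0.0850482097018023 59.77289021015167 j6 0.0018397024541627616
```

>>> jog_arm(
  series=[
    [[0, 0, 0.05, 0, 0, 0.015, 0], [0, 0, 0.05, 0, 0, 0.015, 0], [0, 0, 0.05, 0, 0, 0.015, 0], [0, 0, 0.05, 0, 0, 0.015, 0], [0, 0, 0.05, 0, 0, 0.015, 0], [0, 0, 0.05, 0, 0, 0.015, 0], [0, 0, 0.05, 0, 0, 0.015, 0], [0, 0, 0.05, 0, 0, 0.015, 0], [0, 0, 0.05, 0, 0, 0.015, 0], [0, 0, 0.05, 0, 0, 0.015, 0]],
  ],
)

```text
time_s: 32.15
eef_pos: [0.5766, 0.0047, 0.0977]
eef_rot: [0.0, -0.042, 0.999, -0.0]
wrist_force: [1.9, -3.6, 7.8]
opening: 0.088
grasp_force: 59.8
```

```bash
python3 st.py -.13
python3 - <<'E'
from h import *
from bench import ctrl
s=ctrl.camera('scene');pickle.dump(s,open('s2.pkl','wb'));locate({'scene':s})
cv2.imwrite('pics/s2.png',cv2.resize(s['frame'][230:310,310:430],None,fx=6,fy=6,interpolation=2))
E
```

```text
shift [ 0.6  1.1 -2.4] rz -0.03 tilt [ 9.e-04 -5.e-04 -1.e+00] stand [-0.2 -1.2] 0.0977
32.15 -1.85 [ 1.92 -3.58  7.82] T [-0.458 -0.268  0.276] 0.08814140901296047 59.838300347328186 j6 0.07581863785162568
scene nut 425 [-13.4  -4.5] [28.9 37.1] wing ang deg 111.3 z [109.1 119.4 134.5]
scene strap 38 swing 0.027 rmax 76.0 z 88.2
scene block top 381 [-1.8 79.7] 64.9
```

View pics/s2.png

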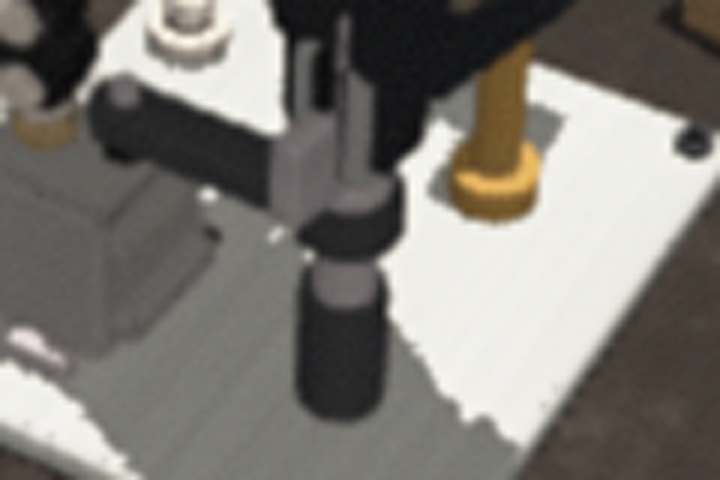

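The crop shows the toe at or just on the block's top at about (125,150), with the nut held and clear of the pipe. Torque is creeping up, so I'll take small steps.

>>> jog_arm(
  series=[
    [[0, 0, 0.05, 0, 0, 0.015, 0], [0, 0, 0.05, 0, 0, 0.015, 0], [0, 0, 0.05, 0, 0, 0.015, 0], [0, 0, 0.05, 0, 0, 0.015, 0], [0, 0, 0.05, 0, 0, 0.015, 0], [0, 0, 0.05, 0, 0, 0.015, 0], [0, 0, 0.05, 0, 0, 0.015, 0], [0, 0, 0.05, 0, 0, 0.015, 0], [0, 0, 0.05, 0, 0, 0.015, 0], [0, 0, 0.05, 0, 0, 0.015, 0]],
  ],
)

```text
time_s: 33.2
eef_pos: [0.5767, 0.0046, 0.0972]
eef_rot: [0.0, 0.033, 0.999, -0.0]
wrist_force: [2.2, -3.1, 8.0]
opening: 0.083
grasp_force: 59.9
```

```bash
python3 st.py -.28
```

```text
shift [ 0.8  1.1 -2.8] rz -0.03 tilt [ 9.e-04 -5.e-04 -1.e+00] stand [-0.2 -1.3] 0.0972
33.2 -1.7 [ 2.23 -3.07  7.96] T [-0.433 -0.306  0.282] 0.08323576154655815 59.898773431777954 j6 0.08404582506045699
```

>>> jog_arm(
  series=[
    [[0, 0, 0.05, 0, 0, 0.015, 0], [0, 0, 0.05, 0, 0, 0.015, 0], [0, 0, 0.05, 0, 0, 0.015, 0], [0, 0, 0.05, 0, 0, 0.015, 0], [0, 0, 0.05, 0, 0, 0.015, 0], [0, 0, 0.05, 0, 0, 0.015, 0], [0, 0, 0.05, 0, 0, 0.015, 0], [0, 0, 0.05, 0, 0, 0.015, 0], [0, 0, 0.05, 0, 0, 0.015, 0], [0, 0, 0.05, 0, 0, 0.015, 0]],
  ],
)

```text
time_s: 34.2
eef_pos: [0.5767, 0.0046, 0.0968]
eef_rot: [0.0, 0.108, 0.994, -0.0]
wrist_force: [2.1, -4.6, 7.6]
opening: 0.088
grasp_force: 60.0
```

```bash
python3 st.py -.43
```

```text
shift [ 1.   1.  -3.2] rz -0.03 tilt [ 9.e-04 -6.e-04 -1.e+00] stand [-0.2 -1.3] 0.0968
34.2 -1.55 [ 2.1  -4.55  7.57] T [-0.482 -0.255  0.296] 0.08797505041167826 59.95468854904175 j6 0.09229417657479644
```

>>> jog_arm(
  series=[
    [[0, 0, 0.06, 0, 0, 0.02, 0], [0, 0, 0.06, 0, 0, 0.02, 0], [0, 0, 0.06, 0, 0, 0.02, 0], [0, 0, 0.06, 0, 0, 0.02, 0], [0, 0, 0.06, 0, 0, 0.02, 0], [0, 0, 0.06, 0, 0, 0.02, 0], [0, 0, 0.06, 0, 0, 0.02, 0], [0, 0, 0.06, 0, 0, 0.02, 0], [0, 0, 0.06, 0, 0, 0.02, 0], [0, 0, 0.06, 0, 0, 0.02, 0]],
  ],
)

```text
time_s: 35.2
eef_pos: [0.5767, 0.0045, 0.0962]
eef_rot: [0.001, 0.206, 0.978, -0.0]
wrist_force: [1.7, -4.3, 8.1]
opening: 0.087
grasp_force: 60.0
```

```bash
python3 st.py -.63
```

```text
shift [ 1.2  0.8 -3.8] rz -0.03 tilt [ 9.e-04 -6.e-04 -1.e+00] stand [-0.3 -1.4] 0.0962
35.2 -1.35 [ 1.7  -4.25  8.15] T [-0.519 -0.219  0.285] 0.08700522757488988 59.95236575603485 j6 0.03870644839480519
```

```bash
python3 av.py
python3 - <<'E'
from h import *
from bench import ctrl
d0=pickle.load(open('c0.pkl','rb'))
for nm in('scene','top','wrist'):
  for c in (d0[nm],ctrl.camera(nm)):
    P=cloud(c).reshape(-1,3);s=np.c_[stand(P),P[:,2]*1000]
    if c['frame'] is d0[nm]['frame']: th=.97
    else: th=0
    u=s[:,0]*np.cos(th)+s[:,1]*np.sin(th);v=-s[:,0]*np.sin(th)+s[:,1]*np.cos(th)
    q=s[(abs(u+.7)<6)&(v>35)&(v<60)&(s[:,2]>76)&(s[:,2]<100)]
    b=s[(s[:,0]>-40)&(s[:,0]<120)&(s[:,1]>-40)&(s[:,1]<-25)&(s[:,2]<25)]
    print(nm,len(q),np.median(q[:,2]) if len(q) else 0,'plate',np.median(b[:,2]))
E
```

```text
[[ 1.701 -4.254  8.146 -0.519 -0.219  0.285  0.039]
 [ 2.494 -3.948  7.188 -0.461 -0.205  0.233  0.223]
 [ 2.062 -4.603  7.353 -0.469 -0.245  0.205  0.382]
 [ 2.594 -4.239  7.029 -0.479 -0.221  0.2    0.248]]
[ 2.213 -4.261  7.429 -0.482 -0.223  0.231  0.223]
wrist nut 7313 [-0.7  1.3] [33.6 52.7] wing ang deg 141.8 z [110.7 120.  134.6]
wrist strap 489 swing 0.019 rmax 74.2 z 89.9
wrist block top 2821 [-2.2 83.2] 65.1
shift [ 0.6  1.2 -3.8] rz -0.659 tilt [ 1.e-03 -6.e-04 -1.e+00] stand [-0.2 -1.3] 0.0962
scene 102 93.44568936523146 plate 10.957630134307117
scene 98 82.86732043054147 plate 10.941474694206367
top 121 94.11161286514525 plate 11.577078101041694
top 58 84.32961615925771 plate 11.727123217809554
wrist 0 0 plate nan
wrist 1926 84.65998576452613 plate 12.436130146535302
  return _methods._mean(a, axis=axis, dtype=dtype,
  ret = ret.dtype.type(ret / rcount)
```

>>> jog_arm(
  series=[
    [[0, 0, 0, 0, 0, 0, 0], [0, 0, 0, 0, 0, 0, 0], [0, 0, 0, 0, 0, 0, 0], [0, 0, 0, 0, 0, 0, 0], [0, 0, 0, 0, 0, 0, 0], [0, 0, 0.06, 0, 0, 0.02, 0], [0, 0, 0.06, 0, 0, 0.02, 0], [0, 0, 0.06, 0, 0, 0.02, 0], [0, 0, 0.06, 0, 0, 0.02, 0], [0, 0, 0.06, 0, 0, 0.02, 0]],
  ],
)

```text
time_s: 36.55
eef_pos: [0.5767, 0.0045, 0.0959]
eef_rot: [0.001, 0.255, 0.967, -0.0]
wrist_force: [2.0, -4.6, 7.9]
opening: 0.088
grasp_force: 60.0
```

```bash
python3 st.py -.73
```

```text
shift [ 1.3  0.7 -4.1] rz -0.03 tilt [ 9.e-04 -7.e-04 -1.e+00] stand [-0.3 -1.4] 0.0959
36.55 -1.25 [ 2.01 -4.62  7.94] T [-0.478 -0.184  0.318] 0.08777460258537134 59.97812211513519 j6 0.044773626141250134
```

>>> jog_arm(
  series=[
    [[0, 0, 0, 0, 0, 0, 15], [0, 0, 0, 0, 0, 0, 30], [0, 0, 0, 0, 0, 0, 35], [0, 0, -10, 0, 0, 0, 35], [0, 0, -15, 0, 0, 0, 35], [0, 0, -20, 0, 0, 0, 35], [0, 0, -20, 0, 0, 0, 35], [7, -7, -20, 0, 0, 0, 35], [15, -15, -20, 0, 0, 0, 35], [15, -15, -20, 0, 0, 0, 35]],
  ],
)

```text
time_s: 37.55
eef_pos: [0.5255, -0.0091, 0.2223]
eef_rot: [0.001, 0.254, 0.967, 0.0]
wrist_force: [-0.4, 0.0, -0.1]
opening: 0.411
grasp_force: 0.0
```

>>> jog_arm(
  series=[
    [[18, -18, -10, 0, 0, 0, 35], [18, -18, -10, 0, 0, 0, 35], [18, -18, 0, 0, 0, 0, 35], [18, -18, 0, 0, 0, 0, 35], [15, -15, 0, 0, 0, 0, 35], [10, -10, 0, 0, 0, 0, 35], [0, 0, 0, 0, 0, 0, 35], [0, 0, 0, 0, 0, 0, 35], [0, 0, 0, 0, 0, 0, 35], [0, 0, 0, 0, 0, 0, 35]],
  ],
)

```text
time_s: 38.55
eef_pos: [0.3941, -0.0456, 0.2403]
eef_rot: [0.0, 0.254, 0.967, 0.0]
wrist_force: [-0.2, -0.2, -0.0]
opening: 0.409
grasp_force: 0.0
```

```bash
python3 st.py 0
python3 - <<'E'
from h import *
from bench import ctrl
d={n:ctrl.camera(n) for n in('scene','top')};locate(d)
a,b=d['scene']['frame'][200:340,270:450],d['top']['frame'][140:290,275:425]
cv2.imwrite('pics/f.png',np.hstack([cv2.resize(a,(463,360),interpolation=2),cv2.resize(b,(330,360),interpolation=2)]))
E
```

```text
shift [-133.   134.1  140.3] rz -0.758 tilt [ 2.e-04  1.e-04 -1.e+00] stand [-189.5   -5.9] 0.2403
38.55 -1.47 [-0.17 -0.16 -0.04] T [-0.021 -0.001  0.016] 0.4086051405164291 0.0 j6 0.0042982251034118235
scene nut 326 [-0.3 -1.2] [11.6 56. ] wing ang deg 137.3 z [108.9 115.7 132.1]
scene strap 24 swing 0.005 rmax 76.2 z 88.5
scene block top 246 [-2.7 71.9] 64.9
top nut 180 [-0.6  0.5] [ 8.9 55.2] wing ang deg 137.0 z [109.9 117.2 127.3]
top strap 35 swing 0.013 rmax 74.0 z 88.4
top block top 445 [-0.7 84.2] 65.0
```

View pics/f.png

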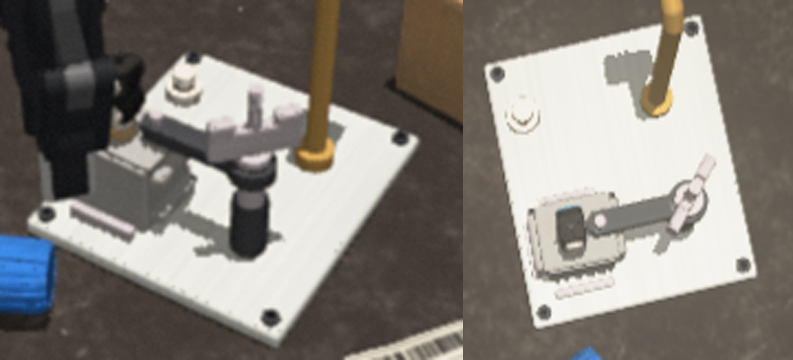

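The final view shows the strap at about (600,220), on the block, with the nut at (690,200) and the pipe at (657,100) undisturbed. The block hasn't moved and the robot is clear.

```bash
python3 -c "
from bench import ctrl
print(ctrl.hand_in())"
```

```text
the job is handed in; nothing more can be done
None
```

I swung the strap over the block to its stop and turned the wing nut 3.5 rad clockwise. I estimate 40–50 N on the block from noisy torque readings, inside the 20–75 N range. In the images the block had not moved and the gauge pipe looked undisturbed. The gripper let go of everything, and I handed the job in at about 39 s without getting a verdict back.

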